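Closing a membrane filter holder crosswise

TASK

Close the steel filter holder for use: going crosswise (after each knob the one opposite it, then the other pair), turn each of the four hand knobs clockwise only until it just bears on the cover, and when all four bear go round again, crosswise as before, giving each about a further sixth of a turn so that the cover is clamped firmly and evenly all round. Do not overtighten any knob, and leave everything else on the counter where it is.

Things in the scene. Friction and masses are not known exactly. Their poses are not given: they have to be found in the camera images.
- holder: stainless disc filter holder on three legs, fixed to the counter: base plate and cover, 220 mm across, with seal ring and membrane between them. Origin on the counter under its centre. An inlet nipple (20 mm across, top 146 mm above the counter) stands in the middle. Four knobs on its rim, 84 mm from the centre; round the ring they are 1, 2, 3, 4, so 1 is opposite 3 and 2 opposite 4
- cover: the stainless cover disc of the holder, 220 mm across, rim 11 mm thick with its flat top 106 mm above the counter; origin at the centre of its underside, z up. It already lies flat on the seal ring and is not moved
- knob1: hand knob 1, at +45 degrees about the holder's z from its x axis. Round fluted grip of dark steel, 50 mm across, 24 mm high, over a steel foot 44 mm across that bears on a washer; grip it at any yaw. Origin on its axis, at the underside of the foot; middle of the grip 24 mm above the origin (133 mm above the counter), its top 36 mm; 14 mm free between grip and cover; the end of the fixed stud stands 9 mm out of its top
- knob2: hand knob 2, at +135 degrees about the holder's z from its x axis. Same shape as knob 1. All knobs: right-hand thread, 1.25 mm a turn, clockwise seen from above tightens; a knob stays where it is left. At the start each foot stands clear of its washer by its own unknown part of a turn (0.3 to 1.3 rad), too little to see
- knob3: hand knob 3, at -135 degrees about the holder's z from its x axis. Same shape as knob 1. Feel of all knobs: nearly free (0.02 to 0.06 N m) until the foot meets the washer; then the drag climbs by about 0.5 N m per radian. 0.08 to 0.2 N m on the tool means it just bears. At a standstill this stiction may act on the tool either way round. A further sixth of a turn takes up to about 1 N m, so grip firmly
- knob4: hand knob 4, at -45 degrees about the holder's z from its x axis. Same shape, thread and feel as the others. Pushing down on a knob makes its foot touch early and feel tight before it is
- tin: round flat tin of spare filter membranes, white plastic, 99 mm across, 19 mm high; origin at the centre of its underside; bystander near the holder
- forceps: flat steel membrane forceps, 135 mm long along its x axis, 8 mm high, lying on the counter; origin at the middle of its underside; bystander near the holder
- amber_bottle: small amber glass bottle with white cap, 52 mm across, 85 mm high; origin at the centre of its underside; bystander near the holder
- mortar: white ceramic mortar, 116 mm across, 62 mm high; origin at the centre of its underside; bystander to one side
- beaker: glass beaker, 78 mm across, 96 mm high; origin at the centre of its underside; bystander to one side
Mind the look-alikes: they are no part of the job. What is shaped like the holder but green or turquoise is not meant.

How it is judged:
On the way:
1. all four knobs bear on the cover (each pressing with more than 1.5 N) while none is firm yet (each below 30 N) (contact force between knob1 and cover between 1.5 and 30 N and contact force between knob2 and cover between 1.5 and 30 N and contact force between knob3 and cover between 1.5 and 30 N and contact force between knob4 and cover between 1.5 and 30 N), for 0.2 s.
At the end, for the whole second after the job is handed in: each of the four knobs presses on the cover with 36 to 110 N (a sixth of a turn past just bearing gives about 45 to 70 N), so that the cover is clamped evenly; everything else stands where it was, to 25 mm (contact force between knob1 and cover between 36 and 110 N and contact force between knob2 and cover between 36 and 110 N and contact force between knob3 and cover between 36 and 110 N and contact force between knob4 and cover between 36 and 110 N); the robot touches nothing.
It fails at once if a knob was overtightened: it presses on the cover with more than 140 N (contact force between any of knob1, knob2, knob3, knob4 and cover above 140 N).
It fails at once if not crosswise in the first pass: two neighbouring knobs bear on the cover (over 3 N) while neither of the other two does (under 0.2 N) ((contact force between each of knob1, knob2 and cover above 3 N and contact force between each of knob3, knob4 and cover below 0.2 N) or (contact force between each of knob2, knob3 and cover above 3 N and contact force between each of knob4, knob1 and cover below 0.2 N) or (contact force between each of knob3, knob4 and cover above 3 N and contact force between each of knob1, knob2 and cover below 0.2 N) or (contact force between each of knob4, knob1 and cover above 3 N and contact force between each of knob2, knob3 and cover below 0.2 N)).
It fails at once if not crosswise in the second pass: two neighbouring knobs are firm (over 40 N) while neither of the other two is (under 32 N) ((contact force between each of knob1, knob2 and cover above 40 N and contact force between each of knob3, knob4 and cover below 32 N) or (contact force between each of knob2, knob3 and cover above 40 N and contact force between each of knob4, knob1 and cover below 32 N) or (contact force between each of knob3, knob4 and cover above 40 N and contact force between each of knob1, knob2 and cover below 32 N) or (contact force between each of knob4, knob1 and cover above 40 N and contact force between each of knob2, knob3 and cover below 32 N)).
It fails at once if something else on the counter was shifted by more than 25 mm (distance of any of tin, forceps, amber_bottle, mortar, beaker from where it was at the start of the episode above 0.025 m).
It also fails if it takes over 72 s, if anything falls off the work surface, if the arm or the gripper's body presses on something with over 40 N, if the wrist force passes 120 N, or if a joint passes its speed limit or range.

ROBOT

A 7-joint arm with a two-finger parallel gripper is mounted at the origin on the work surface. World frame = base frame: x ahead of the robot, y to its left, z up, the work surface at z = 0. Lengths are in m, angles in rad, forces in N, time in s.
With the tool pointing down it reaches from about 0.425 to 0.825 m from the base axis. Payload 3.6 kg.
Tool frame: the origin (TCP) lies where the fingers leave the gripper's body, on its centre line; the fingertips stand 73 mm ahead of it and the grasp point (between the pads) lies 54 mm ahead of it; x points along the fingers, y is the direction in which the jaws open and shut, and the axes are right-handed (so a half turn about x gives the same grasp; the last joint's range is limited). The gripper opens to 85 mm and grips with 20 to 120 N. Pads are 22 mm wide; open, the fingers measure 114 mm over their backs; the gripper's body (76 mm by 85 mm) begins 54 mm behind the grasp point. The pads swing forward as they close: fully open they stand 13 mm farther back than shut.
Start: joints at [1.304, 0.615, -0.013, 1.423, 0.008, 1.103, -0.04], TCP at [0.155, -0.631, 0.304] pointing down, gripper open.
Joint ranges: [-3.12, 3.12], [-0.3, 2.06], [-1.34, 1.32], [0.26, 2.42], [-1.36, 4.5], [0.01, 1.98], [-2.84, 2.84]. Speed limits (rad/s): [2.79, 2.79, 3.14, 3.14, 3.14, 3.14, 3.14].

INTERFACE

Orientations are given as a unit quaternion [x, y, z, w].
In Python, from station import arm, snapshot, camera_info, ticket gives the robot as it stands. Calls block until the motion is done:
- arm.movep(position, orientation): joint-space move of the TCP to a pose.
- arm.line_to(position, velocity=0.15, ori=None): straight line of the TCP; ori=None keeps the orientation; velocity is the mean speed in m/s.
- arm.move_j(angles): joint-space move.
- arm.move_gripper(opening, effort=None): opening from 0.0 (shut) to 1.0 (fully open); effort is the grip in N (None keeps the last); returns when the fingers have stopped.
- arm.pause(seconds).
- arm.ik(position, orientation): joint angles nearest the present ones, or None.
- snapshot(name): name is "side" or "top" or "wrist"; returns the picture (400x640x3 uint8, blue, green, red); there is no depth.
- camera_info(name): a dict with "fx", "fy", "cx", "cy" (pixels), "R" (3x3) and "t" (3): a world point X has camera coordinates R X + t; the wrist camera has in their place "T_tool_cam" (4x4, takes a point from camera to tool coordinates, whose origin is the TCP and whose axes are the tool frame's). Camera axes: x right, y down, z forward; pixel columns grow to the right and rows downward; lengths in m; the calibration is good to about 2 mm. A picture is of the moment at which its call begins: read the wrist's pose just before it. camera_info takes no time and is no camera call.
A pose or a line that the arm cannot do raises arm.MotionError and nothing moves.
- ticket.finish_job(): hands the job in, once; it reports no verdict.
Readings, each from a call of its own:
- arm.read_time(): time.
- arm.read_joint_positions(): joint angles.
- arm.read_dq(): joint speeds.
- arm.read_effort(): joint torques, N m.
- arm.read_tool_pos(): TCP position.
- arm.read_eef_rot(): TCP orientation.
- arm.read_ft_force(): force on the tool from outside, world axes, zero at the start.
- arm.read_wrist_torque(): the same for the moment, N m.
- arm.read_opening(): opening from 0.0 (shut) to 1.0 (fully open).
Only numpy, scipy, OpenCV 4.12 (cv2) and the standard library are available. Lean on these libraries where they do the work, as an engineer would, in place of code of your own. Each camera call takes 0.05 s, during which the arm holds its last target.

## Working session

There is one attempt and no reset: what is moved stays moved. The work goes in short steps, each a Python script; the robot and the scene stay as the last script left them, time stands still between calls to the robot, and variables do not carry over. Pictures are saved under pics/ and viewed, and the job is handed in when it is done.

```bash
ls; mkdir -p pics
python3 - <<'E'
from station import arm, snapshot, camera_info
import cv2
for n in ("top","side"):
    im=snapshot(n); cv2.imwrite(f"pics/{n}0.png",im)
    c=camera_info(n); print(n,c)
print(camera_info("wrist"))
print(arm.read_time(),arm.read_tool_pos(),arm.read_eef_rot(),arm.read_ft_force(),arm.read_wrist_torque())
E
```

```text
pics
top {'fx': 385.8909502845136, 'fy': 385.8909502845136, 'cx': 319.8458604914113, 'cy': 202.63485837811677, 'R': array([[-0.00314022, -0.99948922, -0.03180321],
       [-0.9931633 ,  0.00682838, -0.11653339],
       [ 0.11669103,  0.03121984, -0.99267745]]), 't': array([0.02259779, 0.52737856, 1.12139813])}
side {'fx': 386.5263706635875, 'fy': 386.5263706635875, 'cx': 320.06110492703357, 'cy': 200.17744896443344, 'R': array([[-0.9906793 , -0.1361668 , -0.00362198],
       [-0.07695987,  0.58146393, -0.80992399],
       [ 0.11239081, -0.80209619, -0.58652367]]), 't': array([0.52820022, 0.10984091, 1.18829115])}
{'fx': 354.0890842192965, 'fy': 354.0890842192965, 'cx': 319.8912489169033, 'cy': 199.53412497228825, 'T_tool_cam': array([[ 8.25567728e-05, -2.95130260e-01,  9.55457023e-01,
        -7.02220436e-02],
       [ 9.99999917e-01,  4.05071537e-04,  3.87166576e-05,
        -1.13234419e-03],
       [-3.98454902e-04,  9.55456941e-01,  2.95130269e-01,
        -7.68839310e-02],
       [ 0.00000000e+00,  0.00000000e+00,  0.00000000e+00,
         1.00000000e+00]])}
0.1 [ 0.15488575 -0.63072806  0.30284388] [-0.701865   -0.08579581  0.70210141 -0.08413207] [-0.32822708  0.0011692  -0.5603089 ] [ 0.02999017 -0.00161827 -0.02853577]
```

View pics/top0.png

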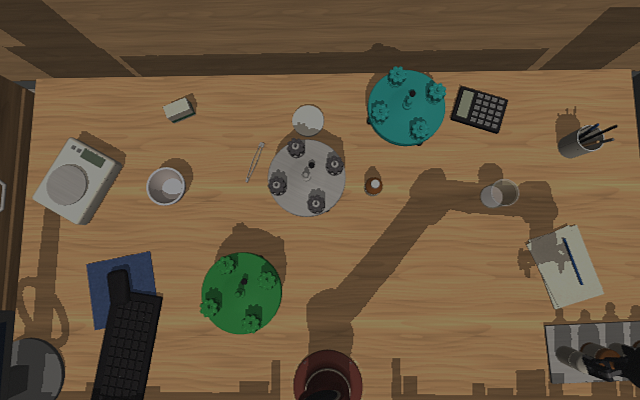

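View pics/side0.png

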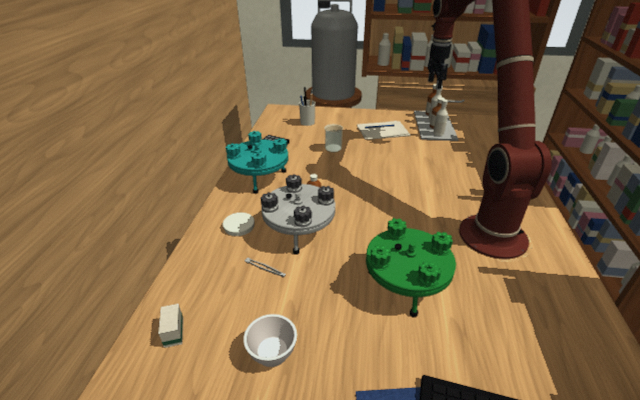

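Candidates in the top view are grey at (307,178), turquoise at (406,107) and green at (242,293). The grey one is stainless steel with dark knobs, so it fits. I'll confirm that in an enlarged crop.

Run:
```python
import cv2
im=cv2.imread("pics/top0.png")[90:240,230:400]
cv2.imwrite("pics/crop_top.png",cv2.resize(im,None,fx=4.5,fy=4,interpolation=cv2.INTER_CUBIC) if 0 else cv2.resize(im,None,fx=4,fy=4,interpolation=cv2.INTER_CUBIC))
im=cv2.imread("pics/side0.png")[165:265,230:360]
cv2.imwrite("pics/crop_side.png",cv2.resize(im,None,fx=5,fy=5,interpolation=cv2.INTER_CUBIC))
```

```text
(no output)
```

View pics/crop_top.png

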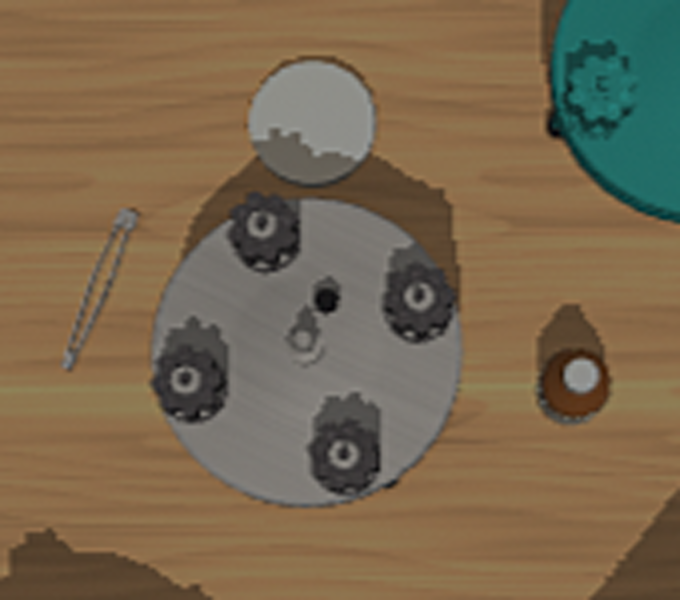

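View pics/crop_side.png

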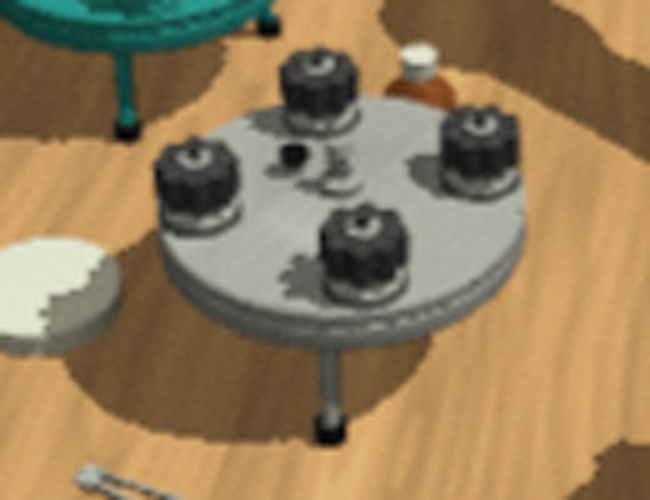

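The crops show the steel holder: grey cover, dark knobs, and a light ring on each knob. In the top crop the rings are at (264,223), (419,295), (343,453) and (184,378). Next I'll fit the holder's pose from both views.

```bash
cat > fit.py <<'E'
import numpy as np
from station import camera_info
from scipy.optimize import least_squares
T=(np.array([(264,223),(419,295),(343,453),(184,378)])+.5)/4-.5+[230,90]
S=(np.array([(195,148),(480,117),(320,57),(365,215)])+.5)/5-.5+[230,165]
def ray(c,p,z):
    d=np.linalg.inv(c['R'])@np.array([(p[0]-c['cx'])/c['fx'],(p[1]-c['cy'])/c['fy'],1]); o=-c['R'].T@c['t']
    return o+d*(z-o[2])/d[2]
def proj(c,X):
    q=X@c['R'].T+c['t']; return np.c_[c['fx']*q[:,0]/q[:,2]+c['cx'],c['fy']*q[:,1]/q[:,2]+c['cy']]
E
python3 - <<'E'
from fit import *
t,s=camera_info('top'),camera_info('side')
for z in(.145,.150):
    P=np.array([ray(t,p,z) for p in T]);print('top',z,P.round(4).tolist(),P.mean(0))
    P2=np.array([ray(s,p,z) for p in S]);print('side',P2.round(4).tolist(),P2.mean(0))
P=np.array([ray(t,p,.148) for p in T])
def knobs(q,z): 
    a=q[2]+np.arange(4)*np.pi/2*-1; return np.c_[q[0]+.084*np.cos(a),q[1]+.084*np.sin(a),np.full(4,z)]
def order(Q,ref): # match
    return np.array([Q[np.argmin(np.hypot(*(Q-r).T))] for r in ref])
d=P[0]-P.mean(0); q0=[*P.mean(0)[:2],np.arctan2(d[1],d[0])]
for nm,use in(('top',1),('side',2),('both',3)):
    def f(q):
        K=knobs(q,.148); r=[]
        if use&1:r.append((order(proj(t,K),T)-T).ravel())
        if use&2:r.append((order(proj(s,K),S)-S).ravel())
        return np.concatenate(r)
    o=least_squares(f,q0);print(nm,o.x,np.sqrt(o.cost*2/len(o.fun)),knobs(o.x,.148).round(4).tolist())
E
```

```text
top 0.145 [[0.6727, 0.0824, 0.145], [0.6213, -0.0235, 0.145], [0.5135, 0.0284, 0.145], [0.5655, 0.1363, 0.145]] [0.59327503 0.05590837 0.145     ]
side [[0.6733, 0.0724, 0.145], [0.5135, 0.0189, 0.145], [0.6202, -0.0339, 0.145], [0.5644, 0.123, 0.145]] [0.59286427 0.04510394 0.145     ]
top 0.15 [[0.6714, 0.0819, 0.15], [0.6202, -0.0234, 0.15], [0.513, 0.0282, 0.15], [0.5647, 0.1356, 0.15]] [0.5923031 0.0555593 0.15     ]
side [[0.6712, 0.0793, 0.15], [0.5126, 0.0263, 0.15], [0.6185, -0.0262, 0.15], [0.5631, 0.1296, 0.15]] [0.59134999 0.05222919 0.15      ]
top [0.59269151 0.05570507 0.33127411] 0.18948377261874633 [[0.6721, 0.083, 0.148], [0.62, -0.0237, 0.148], [0.5133, 0.0284, 0.148], [0.5654, 0.1351, 0.148]]
side [0.59193989 0.04922148 0.33699032] 0.23351125358358632 [[0.6712, 0.077, 0.148], [0.6197, -0.0301, 0.148], [0.5127, 0.0214, 0.148], [0.5642, 0.1285, 0.148]]
both [0.59200342 0.05415201 0.33352973] 0.6362492905656906 [[0.6714, 0.0817, 0.148], [0.6195, -0.0252, 0.148], [0.5126, 0.0267, 0.148], [0.5645, 0.1335, 0.148]]
```

```bash
cat > h.py <<'E'
import numpy as np
from scipy.spatial.transform import Rotation as Rn
def quat(psi):
    c,s=np.cos(psi),np.sin(psi)
    return Rn.from_matrix(np.array([[0,c,s],[0,s,-c],[-1,0,0]])).as_quat()
def psi_of(q):
    y=Rn.from_quat(q).as_matrix()[:,1]; return np.arctan2(y[1],y[0])
E
python3 - <<'E'
from station import arm
from h import *
print(psi_of(arm.read_eef_rot()))
for xy in [(.592,.055),(.672,.082),(.62,-.024),(.513,.028),(.565,.135)]:
  for psi in np.arange(-3,3.2,.75):
    r=arm.ik([*xy,.187],quat(psi)); print(xy,psi,None if r is None else np.round(r,2))
E
```

```text
-1.3298998539017002
(0.592, 0.055) -3.0 [-0.72  0.95  1.13  1.74 -0.96  1.12 -2.27]
(0.592, 0.055) -2.25 [-0.19  0.66  0.09  1.72 -0.08  0.76 -2.3 ]
(0.592, 0.055) -1.5 [-0.06  0.66 -0.11  1.72  0.1   0.77 -1.72]
(0.592, 0.055) -0.75 [ 0.04  0.67 -0.27  1.71  0.24  0.78 -1.09]
(0.592, 0.055) 0.0 [ 0.13  0.7  -0.43  1.71  0.38  0.82 -0.47]
(0.592, 0.055) 0.75 [ 0.22  0.73 -0.59  1.71  0.51  0.86  0.16]
(0.592, 0.055) 1.5 [ 0.31  0.77 -0.75  1.71  0.64  0.92  0.8 ]
(0.592, 0.055) 2.25 [ 0.48  0.95 -1.15  1.7   0.94  1.16  1.3 ]
(0.592, 0.055) 3.0 [ 0.48  0.95 -1.15  1.7   0.94  1.16  2.05]
(0.672, 0.082) -3.0 [-0.67  1.04  1.13  1.48 -0.97  1.24 -2.41]
(0.672, 0.082) -2.25 [-0.21  0.77  0.1   1.47 -0.09  0.91 -2.33]
(0.672, 0.082) -1.5 [-0.1   0.77 -0.11  1.46  0.09  0.91 -1.73]
(0.672, 0.082) -0.75 [-0.01  0.78 -0.26  1.46  0.23  0.93 -1.09]
(0.672, 0.082) 0.0 [ 0.08  0.81 -0.43  1.45  0.38  0.96 -0.46]
(0.672, 0.082) 0.75 [ 0.16  0.84 -0.6   1.45  0.52  1.01  0.19]
(0.672, 0.082) 1.5 [ 0.24  0.89 -0.77  1.45  0.66  1.07  0.83]
(0.672, 0.082) 2.25 [ 0.37  1.04 -1.15  1.44  0.97  1.28 
[... 1094 characters left out ...]
0.513, 0.028) 2.25 [ 0.58  0.85 -1.15  1.93  0.93  1.03  1.24]
(0.513, 0.028) 3.0 [ 0.58  0.85 -1.15  1.93  0.93  1.03  1.99]
(0.565, 0.135) -3.0 [ 0.35  0.93 -1.15  1.74  0.94  1.13  2.17]
(0.565, 0.135) -2.25 [-0.31  0.64  0.07  1.76 -0.06  0.74 -2.47]
(0.565, 0.135) -1.5 [-0.18  0.65 -0.15  1.76  0.13  0.75 -1.89]
(0.565, 0.135) -0.75 [-0.02  0.67 -0.41  1.75  0.36  0.79 -1.35]
(0.565, 0.135) 0.0 [ 0.06  0.7  -0.55  1.75  0.47  0.83 -0.71]
(0.565, 0.135) 0.75 [ 0.12  0.73 -0.65  1.75  0.56  0.86 -0.04]
(0.565, 0.135) 1.5 [ 0.16  0.75 -0.72  1.75  0.61  0.89  0.67]
(0.565, 0.135) 2.25 [ 0.35  0.93 -1.15  1.74  0.94  1.13  1.14]
(0.565, 0.135) 3.0 [ 0.35  0.93 -1.15  1.74  0.94  1.13  1.89]
```

Run:
```python
from station import arm,snapshot
from h import *
import cv2,json
t0=arm.read_time()
arm.movep([.592,.0555,.33],quat(0.3))
print(arm.read_time()-t0)
p=arm.read_tool_pos();q=arm.read_eef_rot()
im=snapshot("wrist");cv2.imwrite("pics/w0.png",im)
json.dump([list(map(float,p)),list(map(float,q))],open("w0.json","w"))
print(p,psi_of(q),arm.read_joint_positions(),arm.read_ft_force(),arm.read_wrist_torque())
```

```text
2.8667
[0.59223669 0.05408622 0.32979719] 0.2976329082716981 [ 0.24915522  0.56882865 -0.62845672  1.54199317  0.3553428   1.14743857
 -0.15382576] [ 0.24165496 -0.19286189  0.15889171] [0.01371571 0.03167859 0.02038823]
```

View pics/w0.png

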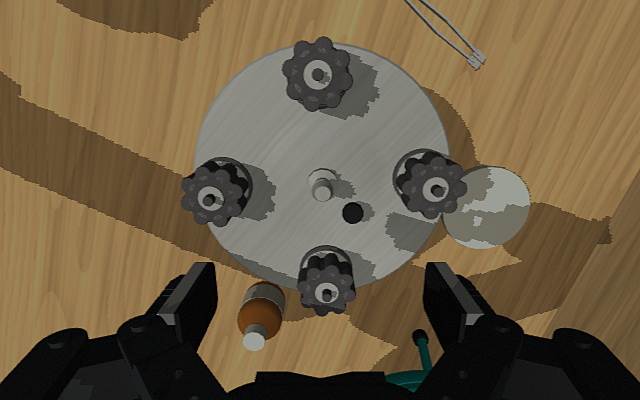

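Wrist view: the stud tips are at (318,75), (209,199), (438,190) and (327,294), and the nipple is at about (322,190). I'll project them to z = 0.154.

Run:
```python
from fit import *
from h import *
import json
p,q=json.load(open("w0.json"))
w=camera_info('wrist');TT=np.eye(4);TT[:3,:3]=Rn.from_quat(q).as_matrix();TT[:3,3]=p
M=np.linalg.inv(TT@w['T_tool_cam']);c=dict(w,R=M[:3,:3],t=M[:3,3])
W=np.array([(318,75),(209,199),(438,190),(327,294)],float)
P=np.array([ray(c,x,.154) for x in W]);print(P.round(4),P.mean(0))
print(np.linalg.norm(P[0]-P[3]),np.linalg.norm(P[1]-P[2]))
t,s=camera_info('top'),camera_info('side')
def fit(cs):
    def f(v):
        a=v[2]+np.arange(4)*np.pi/2;r=[]
        for c_,I,z in cs:
            K=np.c_[v[0]+.084*np.cos(a),v[1]+.084*np.sin(a),np.full(4,z)];Q=proj(c_,K)
            r.append(np.array([Q[np.argmin(np.hypot(*(Q-i).T))]-i for i in I]).ravel())
        return np.concatenate(r)
    o=least_squares(f,[.592,.055,.333]);a=o.x[2]+np.arange(4)*np.pi/2
    print(o.x.round(4),np.sqrt(o.cost*2/len(o.fun)),np.c_[o.x[0]+.084*np.cos(a),o.x[1]+.084*np.sin(a)].round(4).tolist())
fit([(c,W,.154)]);fit([(t,T,.151)]);fit([(s,S,.152)]);fit([(c,W,.154),(t,T,.151),(s,S,.152)])
```

```text
[[ 0.5674  0.1362  0.154 ]
 [ 0.5165  0.0315  0.154 ]
 [ 0.6729  0.0867  0.154 ]
 [ 0.622  -0.0184  0.154 ]] [0.59470737 0.05899359 0.154     ]
0.16397027750938964 0.16589097138342007
[0.5948 0.0586 0.3397] 1.5440090622716616 [[0.674, 0.0866], [0.5669, 0.1378], [0.5156, 0.0306], [0.6228, -0.0206]]
[0.5921 0.0555 0.3313] 0.191613252558672 [[0.6715, 0.0828], [0.5648, 0.1349], [0.5127, 0.0282], [0.6194, -0.0239]]
[0.5907 0.0548 0.337 ] 0.27334043458413404 [[0.67, 0.0826], [0.563, 0.1341], [0.5115, 0.027], [0.6185, -0.0245]]
[0.5944 0.0583 0.3389] 1.277848940607776 [[0.6737, 0.0862], [0.5665, 0.1375], [0.5152, 0.0303], [0.6224, -0.021]]
```

Run:
```python
from station import arm,snapshot
from h import *
import cv2,json
t0=arm.read_time()
arm.movep([.592,.0555,.30],quat(-1.1))
print(t0,arm.read_time()-t0)
p=arm.read_tool_pos();q=arm.read_eef_rot()
im=snapshot("wrist");cv2.imwrite("pics/w1.png",im)
json.dump([list(map(float,p)),list(map(float,q))],open("w1.json","w"))
print(p,psi_of(q),arm.read_joint_positions(),arm.read_ft_force(),arm.read_wrist_torque())
```

```text
3.0167 1.1166
[0.59205913 0.05545287 0.30005151] -1.099150858325597 [ 0.02818441  0.54152225 -0.25411543  1.59224152  0.15182667  1.0271723
 -1.36915031] [-0.28764414  0.35429921 -0.11129026] [ 0.00206283 -0.0229929   0.04200487]
```

View pics/w1.png

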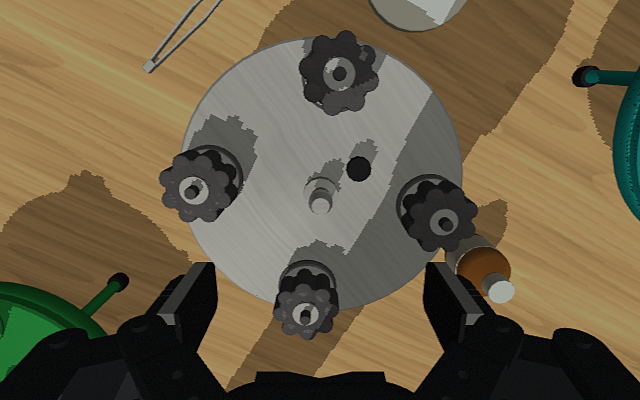

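Second wrist view: the stud tips are at (340,73), (194,190), (445,223) and (306,314). I'll do a joint fit that includes a camera offset.

Run:
```python
from fit import *
from h import *
import json
w=camera_info('wrist')
Ws=[np.array([(318,75),(209,199),(438,190),(327,294)],float),np.array([(340,73),(194,190),(445,223),(306,314)],float)]
Ps=[json.load(open(f"w{i}.json")) for i in(0,1)]
t,s=camera_info('top'),camera_info('side')
def run(useTS,useW=(0,1)):
    def cams(off):
        out=[]
        for (p,q) in Ps:
            TT=np.eye(4);TT[:3,:3]=Rn.from_quat(q).as_matrix();TT[:3,3]=p
            C=w['T_tool_cam'].copy();C[:3,3]+=off;M=np.linalg.inv(TT@C);out.append(dict(w,R=M[:3,:3],t=M[:3,3]))
        return out
    def f(v):
        a=v[2]+np.arange(4)*np.pi/2;r=[]
        cs=[(c,I,.154) for k,(c,I) in enumerate(zip(cams(v[3:6]),Ws)) if k in useW]
        if useTS: cs+=[(t,T,.151),(s,S,.152)]
        for c_,I,z in cs:
            K=np.c_[v[0]+.084*np.cos(a),v[1]+.084*np.sin(a),np.full(4,z)];Q=proj(c_,K)
            r.append(np.array([Q[np.argmin(np.hypot(*(Q-i).T))]-i for i in I]).ravel())
        return np.concatenate(r+[v[3:6]/.002])
    o=least_squares(f,[.592,.055,.333,0,0,0],x_scale=[.01,.01,.01,.001,.001,.001]);a=o.x[2]+np.arange(4)*np.pi/2
    print(o.x.round(4),np.sqrt(o.cost*2/len(o.fun)),np.c_[o.x[0]+.084*np.cos(a),o.x[1]+.084*np.sin(a)].round(4).tolist())
run(False);run(True);run(False,(0,));run(False,(1,))
```

```text
[ 5.939e-01  5.570e-02  3.385e-01 -5.300e-03  5.000e-04  2.000e-03] 0.8634334741434676 [[0.6731, 0.0836], [0.566, 0.1349], [0.5146, 0.0278], [0.6218, -0.0236]]
[ 5.936e-01  5.560e-02  3.383e-01 -5.300e-03  3.000e-04  2.200e-03] 0.77765895224766 [[0.6728, 0.0835], [0.5657, 0.1349], [0.5143, 0.0277], [0.6214, -0.0236]]
[ 0.5926  0.0579  0.3397 -0.0034 -0.      0.    ] 0.7329015319703485 [[0.6718, 0.0858], [0.5646, 0.1371], [0.5134, 0.0299], [0.6206, -0.0214]]
[ 0.5954  0.057   0.3375 -0.0056 -0.     -0.    ] 0.966156158580446 [[0.6747, 0.0849], [0.5676, 0.1363], [0.5162, 0.0292], [0.6233, -0.0222]]
```

```bash
cat >> h.py <<'E'
K={'A':(.6722,.0835),'B':(.5655,.1349),'C':(.5140,.0277),'D':(.6213,-.0237)}
Z=.184
def rd(arm):
    return np.r_[arm.read_ft_force(),arm.read_wrist_torque()]
def avg(arm,n=4,dt=.03):
    r=[]
    for i in range(n):
        r.append(rd(arm)); arm.pause(dt)
    return np.mean(r,0)
E
python3 - <<'E'
from station import arm
from h import *
t=lambda:round(arm.read_time(),2)
x,y=K['A']
print(t()); arm.move_gripper(.72,40); print('g',t(),arm.read_opening())
arm.movep([x,y,.235],quat(-.2)); print('hover',t(),arm.read_tool_pos())
arm.line_to([x,y,Z],.1); print('down',t(),arm.read_tool_pos())
b=avg(arm);print('base',b.round(3),t())
arm.move_gripper(.5,40);print('grip',t(),arm.read_opening(),arm.read_tool_pos());print(avg(arm).round(3)-b.round(3),arm.read_tool_pos())
for i in range(3):
    q=np.array(arm.read_joint_positions());
    if i==0:q0=q.copy()
    q0[6]-=.1;arm.move_j(q0);print(t(),rd(arm).round(3)-b.round(3),arm.read_tool_pos(),psi_of(arm.read_eef_rot()),arm.read_joint_positions()[6]-q0[6])
E
```

```text
4.18
g 4.55 0.7195758333344217
hover 5.28 [0.67204894 0.08336931 0.23506563]
down 5.94 [0.6724898  0.0836709  0.18460876]
base [ 0.245  0.395  0.335 -0.008 -0.026  0.003] 6.08
grip 6.33 0.5709070772459057 [0.67256362 0.0836601  0.18515311]
[-0.894 -0.413  4.236 -0.048  0.272  0.006] [0.67257169 0.08366227 0.18511524]
6.72 [-0.916 -0.39   1.377 -0.012  0.196 -0.017] [0.67256983 0.08363104 0.18517313] -0.29794831777323366 0.0022977459822377533
6.97 [-0.871  0.079  1.956 -0.013  0.209 -0.029] [0.67251819 0.08367876 0.18511587] -0.39651744545603446 0.0036979119307205544
7.22 [-1.013 -1.068  1.659 -0.041  0.238 -0.056] [0.67251196 0.08368519 0.18510877] -0.4958314094691868 0.0043338629859848155
```

Run:
```python
from station import arm
from h import *
t=lambda:round(arm.read_time(),2)
b=np.array([.245,.395,.335,-.008,-.026,.003])
p=arm.read_tool_pos();p[2]+=.0005;arm.line_to(p,.02)
print(t(),(avg(arm,2)-b).round(3))
q0=np.array(arm.read_joint_positions())
for i in range(5):
    q0[6]-=.1;arm.move_j(q0);r=avg(arm,2,.02)-b
    print(t(),r.round(3),arm.read_tool_pos().round(5),round(psi_of(arm.read_eef_rot()),3),round(arm.read_joint_positions()[6]-q0[6],4),round(arm.read_effort()[6],3))
    if abs(r[5])>.13:break
```

```text
7.47 [ 0.244 -0.02  -1.322  0.079 -0.035  0.013]
7.82 [ 0.319  0.124 -0.059  0.03  -0.012 -0.019] [0.67249 0.08367 0.18512] -0.596 0.0026 0.001
8.1 [-0.423  0.107 -0.898  0.018  0.013 -0.046] [0.67247 0.08372 0.18509] -0.695 0.0035 -0.005
8.38 [-0.263 -0.133 -1.013  0.073 -0.05  -0.021] [0.67245 0.08368 0.18507] -0.795 0.0038 -0.009
8.67 [-0.257  0.425 -0.629  0.079 -0.034 -0.03 ] [0.67246 0.08372 0.1851 ] -0.895 0.0039 -0.011
8.95 [ 0.314  0.215 -1.144  0.075 -0.057 -0.007] [0.67242 0.08375 0.18505] -0.995 0.004 -0.011
```

Run:
```python
from station import arm
from h import *
t=lambda:round(arm.read_time(),2)
b=np.array([.245,.395,.335,-.008,-.026,.003])
q0=np.array(arm.read_joint_positions());q0[6]-=.004
for i in range(8):
    q0[6]-=.08;arm.move_j(q0);r=avg(arm,2,.02)-b
    print(t(),r.round(3),round(psi_of(arm.read_eef_rot()),3),round(arm.read_joint_positions()[6]-q0[6],4),round(arm.read_effort()[6],3))
    if abs(r[5])>.13:break
```

```text
9.23 [-0.02   0.3   -0.775  0.031 -0.026 -0.044] -1.076 0.0033 0.002
9.52 [ 0.035 -0.197 -1.485  0.107 -0.055 -0.102] -1.156 0.0029 0.056
9.8 [-0.422  0.324 -1.435  0.045 -0.017 -0.151] -1.236 0.0026 0.13
```

```bash
cat >> h.py <<'E'
def release(arm):
    arm.move_gripper(.72,40)
    p=arm.read_tool_pos();p[2]=.235;arm.line_to(p,.15)
def approach(arm,k,psi,effort,up=.0003):
    x,y=K[k]
    arm.movep([x,y,.235],quat(psi)); arm.line_to([x,y,Z],.12)
    b=avg(arm,4)
    arm.move_gripper(.5,effort)
    p=arm.read_tool_pos();g=avg(arm,2,.02)-b
    print('grip',round(arm.read_time(),2),round(arm.read_opening(),3),p.round(4),g.round(3))
    p[2]+=up;arm.line_to(p,.02)
    return b
def first(arm,k,psi=-.2):
    b=approach(arm,k,psi,40)
    q0=np.array(arm.read_joint_positions());st=.1;tot=0
    while tot<1.65 and q0[6]-st>-2.8:
        q0[6]-=st;tot+=st;arm.move_j(q0);r=avg(arm,3,.02)-b
        print(round(arm.read_time(),2),round(tot,2),r.round(3),round(psi_of(arm.read_eef_rot()),3),round(arm.read_joint_positions()[6]-q0[6],4),round(arm.read_effort()[6],3))
        if abs(r[2])>8 or np.hypot(*r[:2])>12: print('STOP force');break
        if abs(r[5])>.13:break
        st=.06 if abs(r[5])>.06 else .1
    return b
E
python3 - <<'E'
from station import arm
from h import *
release(arm);print(arm.read_time(),arm.read_opening())
first(arm,'C')
E
```

```text
10.5667 0.7184496393251057
grip 12.4 0.576 [0.5142 0.0279 0.185 ] [-1.5    0.627  6.275 -0.02   0.35  -0.038]
12.95 0.1 [-0.212  0.676 -1.488  0.073 -0.122 -0.003] -0.298 0.0022 0.008
13.25 0.2 [ 0.216  0.775 -2.044  0.049 -0.151 -0.015] -0.397 0.0031 -0.007
13.55 0.3 [ 3.950e-01  6.550e-01 -2.277e+00  7.600e-02 -1.820e-01 -1.000e-03] -0.497 0.0035 -0.013
13.85 0.4 [ 0.501  0.663 -2.92   0.084 -0.229  0.024] -0.596 0.0036 -0.016
14.15 0.5 [ 0.586  1.131 -4.018  0.137 -0.233 -0.017] -0.696 0.0036 -0.017
14.45 0.6 [ 0.71   0.503 -4.371  0.109 -0.289 -0.014] -0.797 0.0036 0.004
14.75 0.7 [ 0.528  1.044 -5.093  0.093 -0.334 -0.067] -0.897 0.0034 0.039
15.05 0.76 [ 1.255  1.079 -5.743  0.129 -0.317 -0.084] -0.958 0.0023 0.08
15.35 0.82 [ 1.005  1.512 -6.612  0.161 -0.353 -0.054] -1.018 0.0019 0.05
15.65 0.92 [ 1.58   2.018 -6.83   0.159 -0.339 -0.163] -1.118 0.0026 0.137
```

```bash
sed -i 's/up=.0003/up=.0001/' h.py
python3 - <<'E'
from station import arm
from h import *
release(arm)
first(arm,'B')
E
```

```text
grip 18.06 0.571 [0.5655 0.1353 0.1852] [-2.349 -0.879  6.21  -0.145  0.394 -0.015]
18.61 0.1 [-0.588 -0.503  0.868 -0.015  0.016 -0.06 ] -0.298 0.0022 0.008
18.91 0.2 [-0.503 -0.704 -0.36  -0.023  0.001 -0.042] -0.397 0.0031 -0.007
19.21 0.3 [-0.619 -0.009 -0.339 -0.019 -0.005 -0.02 ] -0.497 0.0035 -0.013
19.51 0.4 [-0.599 -0.568 -0.708  0.012 -0.047 -0.014] -0.597 0.0036 -0.016
19.81 0.5 [-0.107 -0.148 -1.787  0.03  -0.093  0.003] -0.696 0.0036 -0.017
20.11 0.6 [ 0.162 -0.067 -1.918  0.024 -0.083 -0.025] -0.796 0.0036 -0.017
20.41 0.7 [ 0.647  0.304 -2.128  0.03  -0.165 -0.032] -0.897 0.0036 0.004
20.71 0.8 [ 0.667  0.013 -2.829  0.041 -0.169 -0.144] -0.997 0.0033 0.09
```

Run:
```python
from station import arm
from h import *
release(arm)
first(arm,'D')
```

```text
grip 23.42 0.571 [ 0.6214 -0.0234  0.1852] [-2.2   -0.327  5.063 -0.041  0.385 -0.041]
23.97 0.1 [-1.067 -0.075  0.94   0.009  0.089 -0.041] -0.298 0.0023 0.008
24.27 0.2 [-0.649 -0.207  1.003  0.027  0.09  -0.052] -0.397 0.0031 -0.007
24.57 0.3 [-0.581  0.331  0.343  0.059  0.085 -0.049] -0.497 0.0035 -0.014
24.87 0.4 [-0.987  0.006  0.322  0.077  0.094 -0.037] -0.596 0.0036 -0.017
25.17 0.5 [-0.705 -0.059  0.412  0.05   0.09  -0.025] -0.696 0.0036 -0.018
25.47 0.6 [-1.1    0.239  0.439  0.064  0.07  -0.039] -0.796 0.0036 -0.018
25.77 0.7 [-0.419  0.582 -0.127  0.112  0.059 -0.023] -0.896 0.0036 -0.018
26.07 0.8 [-0.866  0.933 -0.972  0.138  0.062 -0.019] -0.996 0.0036 -0.018
26.37 0.9 [-0.519  1.271 -1.444  0.147  0.028 -0.05 ] -1.096 0.0035 0.004
26.67 1.0 [-0.846  1.137 -1.899  0.175  0.077 -0.107] -1.197 0.0034 0.071
26.97 1.06 [-0.232  1.846 -2.378  0.201  0.058 -0.098] -1.258 0.0023 0.05
27.27 1.12 [-0.875  1.588 -2.879  0.219  0.095 -0.056] -1.318 0.0019 0.021
27.57 1.22 [-0.785  1.561 -3.038  0.29   0.088 -0.157] -1.418 0.0025 0.113
```

All four knobs now bear, at about 0.1–0.3 rad past contact. In the second pass I'll go crosswise with a firm grip, trimming each angle so the total past contact is about the same.

```bash
cat >> h.py <<'E'
def second(arm,k,ang,psi=-.2,effort=110,n=4):
    b=approach(arm,k,psi,effort,.0002)
    q0=np.array(arm.read_joint_positions())
    for i in range(n):
        q0[6]-=ang/n;arm.move_j(q0);r=avg(arm,2,.02)-b
        print(round(arm.read_time(),2),r.round(3),round(psi_of(arm.read_eef_rot()),3),round(arm.read_joint_positions()[6]-q0[6],4),round(arm.read_effort()[6],3),round(arm.read_opening(),3))
        if abs(r[2])>25 or np.hypot(*r[:2])>25 or abs(r[5])>1.1: print('STOP');break
E
python3 - <<'E'
from station import arm
from h import *
release(arm)
second(arm,'A',1.08)
E
```

```text
grip 30.39 0.558 [0.6726 0.0838 0.1857] [-0.605 -1.21   4.753 -0.165  0.251  0.062]
31.04 [-0.094  0.45   0.    -0.069 -0.138 -0.201] -0.468 0.0021 0.191 0.559
31.44 [ 0.437  0.652 -0.233 -0.067 -0.093  0.153] -0.736 0.0037 -0.138 0.556
31.84 [ 0.119 -0.594  0.092 -0.156 -0.12   0.386] -1.006 0.0041 -0.405 0.559
32.24 [ 0.555 -0.246 -0.583 -0.168 -0.116  0.691] -1.276 0.0043 -0.66 0.559
```

Run:
```python
from station import arm
from h import *
release(arm)
second(arm,'C',1.0)
```

```text
grip 34.96 0.56 [0.5142 0.028  0.1854] [-1.499 -0.138  5.29  -0.118  0.345 -0.006]
35.59 [ 0.485  1.428 -2.778  0.079 -0.169 -0.062] -0.448 0.0023 0.038 0.557
35.98 [ 1.183  0.24  -3.032  0.047 -0.169  0.251] -0.696 0.0038 -0.254 0.557
36.36 [ 1.2    1.409 -2.975  0.021 -0.188  0.483] -0.946 0.0042 -0.5 0.554
36.74 [ 0.661  0.629 -3.56  -0.047 -0.277  0.771] -1.196 0.0044 -0.735 0.56
```

Run:
```python
from station import arm
from h import *
release(arm)
second(arm,'B',1.1)
```

```text
grip 39.28 0.56 [0.5655 0.1353 0.1855] [-1.699 -0.658  5.52  -0.237  0.415  0.018]
39.93 [ 0.154 -0.069 -0.541  0.018 -0.03  -0.225] -0.473 0.0021 0.206 0.555
40.33 [-0.005 -0.065 -1.091 -0.037 -0.078  0.133] -0.746 0.0037 -0.126 0.56
40.73 [ 0.484 -0.423 -1.972 -0.098 -0.185  0.359] -1.021 0.0042 -0.396 0.561
41.13 [ 0.966 -1.562 -1.833 -0.16  -0.198  0.636] -1.296 0.0044 -0.656 0.553
```

Run:
```python
from station import arm
from h import *
release(arm)
second(arm,'D',1.0)
```

```text
grip 44.18 0.56 [ 0.6214 -0.0234  0.1855] [-1.35  -0.822  5.942 -0.126  0.405  0.011]
44.82 [-0.598  0.386 -0.106 -0.023  0.025 -0.025] -0.448 0.0023 0.035 0.556
45.2 [-0.57  -0.369 -0.31  -0.039  0.073  0.234] -0.696 0.0037 -0.26 0.556
45.58 [-0.008 -0.208 -0.216 -0.086  0.064  0.47 ] -0.946 0.0042 -0.508 0.56
45.97 [ 0.023  0.269 -0.479 -0.092  0.069  0.749] -1.196 0.0044 -0.746 0.558
```

Run:
```python
from station import arm,snapshot
from h import *
import cv2
release(arm)
p=arm.read_tool_pos();p[2]=.32;arm.line_to(p,.2)
a=snapshot("top");b=snapshot("side");cv2.imwrite("pics/end.png",np.hstack([cv2.resize(a,(400,250)),cv2.resize(b,(400,250))]))
print(arm.read_time(),arm.read_tool_pos(),arm.read_ft_force())
for n,i in(("top",a),("side",b)):
    d=cv2.absdiff(i,cv2.imread(f"pics/{n}0.png")).max(2)
```

```text
47.4167 [ 0.62111271 -0.02459007  0.31741592] [-0.92660557 -0.47076247 -0.45342244]
```

View pics/end.png

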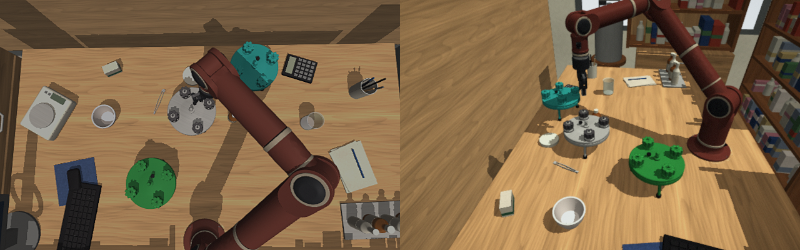

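The arm is clear above the holder, and the tin, forceps, mortar and beaker stand where they were. The amber bottle is hidden behind the arm, but the tool never went near it at counter height. Handing in.

Run:
```python
from station import arm,ticket
arm.pause(.3);print(ticket.finish_job(),arm.read_time())
```

```text
the job is handed in; nothing more can be done
the job is handed in; nothing more can be done
```

The steel holder is closed and handed in at about 48 s; no verdict was reported. The clamping forces could not be measured directly, so everything below rests on torque and angle.

- **First pass:** I turned the four knobs clockwise crosswise (far, near, left, right) until each just bore on the cover. The tool torque then read about 0.14–0.16 N m, roughly 0.1–0.3 rad past contact.
- **Second pass:** In the same order I gave each knob a further 1.08, 1.0, 1.1 and 1.0 rad. The final torques were 0.69, 0.77, 0.64 and 0.75 N m, which is fairly even and fits about 1.3 rad past contact. The grip opening stayed steady throughout, so there was no sign of slip.

**Disagreements and gaps:**
- **Torque signs:** At standstill the torque sign flipped between steps, as the stiction note warned. In the first pass the small steps on the near and right knobs read too low. Both were turned about 0.3 rad past contact, and I shortened their second turn to allow for it.
- **Position:** The wrist camera disagreed with the fixed cameras by about 3 mm. I settled that with a joint fit, and the sideways forces when gripping stayed under about 2.5 N.
- **Last picture:** The tin, forceps, mortar and beaker looked unmoved, judged by eye only. The arm hid the amber bottle, so I did not confirm it.

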